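# Lay the bell crank down against the stop pins

## Task

On the granite plate, push the standing bell crank along until its hub is up against both stop pins, then tip it over the pins onto its long arm, holding it back as it comes over so that it lands gently. It should end lying still with its hub against both pins and the long arm between them. Use only the fingers' tips and outsides: do not pinch or lift the crank, and leave the other things on the plate where they are.

Things in the scene. Friction and masses are not known exactly. Their poses are not given: they have to be found in the camera images.
- crank: Cast aluminium bell crank (L-shaped lever), about 0.6 kg, loose, standing upright. Origin: middle of the hub axis. Hub: a barrel 44 mm in diameter, 92 mm long along the crank's y, so the origin is 22 mm above the granite standing or lying. Long arm along +z (up at the start), short arm along -x (level at the start). Both arms are bars 26 mm wide (y), 16 mm thick. Standing height 161 mm.
- long_end (a point): Centre of the long arm's end boss (28 mm diameter, 40 mm wide), at x = +8, z = +125 mm from the hub axis. Tipped a quarter turn towards its +x, the crank lies on the hub and this boss, long arm level, short arm straight up.
- short_end (a point): Centre of the short arm's end boss (28 mm diameter, 40 mm wide), at x = -95, z = -8 mm from the hub axis. The crank stands on the hub and this boss; friction on the granite is about 0.6. To slide the standing crank, push this boss low down from behind.
- crook (a point): A point in the corner between the arms (x = -30, z = +30 mm from the hub axis). The crank balances when tipped about 27 degrees; rubbing of the hub on granite and pins holds it wherever it is left up to about 45; beyond 50 to 60 it falls over by itself unless held back: fingers standing in this corner from above can push the long arm over, then hold back the short arm, which rises behind them, until the crank is down.
- stop: Stop fixed to the granite: two upright steel pins, 12 mm in diameter, 35 mm high, at y = +32 and -32, x = +6 mm, on a dark strip 5 mm thick, 26 x 100 mm. Origin: on the granite, midway, level with the pins' front where the hub touches. +x is the way the crank is to be tipped; lying, its long arm passes between the pins, over the strip.
- seat (a point): Where the hub's centre belongs, against both pins: 22 mm before the pins' front and 22 mm above the granite. At the start the crank stands 15 to 45 mm short of it, facing the pins, turned by up to 0.1 rad and up to 5 mm off to a side.
- ring_gauge: Bystander: loose steel ring gauge, 62 mm outside, 22 mm high; origin under its centre.
- plug_gauge: Bystander: loose standing dark plug gauge, 34 mm foot, 85 mm high; origin under its centre.
- block: Bystander: loose steel setting block 50 x 75 x 25 mm; origin under its centre.
- vblock: Bystander: loose V-block 50 x 60 x 44 mm; origin under its centre.
- ref_sphere: Bystander: loose white reference sphere on a stand, 52 mm foot, 109 mm high; origin under its centre.
- caliper: Bystander: loose caliper lying flat, about 210 x 60 x 12 mm; origin under its beam's centre, beam along x.
There are look-alikes about, which are no part of the job. What is shaped like the crank but red is not meant.

How it is judged:
On the way:
1. the crank, still standing, has its hub up against both stop pins (x of crank in the frame of stop between -0.026 and -0.018 m and y of crank in the frame of stop between -0.012 and 0.012 m and angle between crank's own z axis and vertical below 0.1 rad and angle between the x axis of crank and the x axis of stop, either way round below 0.06 rad), for 0.2 s.
At the end, for the whole second after the job is handed in: The crank lies at rest on its long arm (level within 4.5 degrees, short arm up), long arm over the strip between the pins, hub within 4 mm of seated against the pins, within 12 mm of centred between them and square within 0.06 rad; never lifted, landed at under 2 rad/s, bystanders in place (x of crank in the frame of stop between -0.026 and -0.018 m and y of crank in the frame of stop between -0.012 and 0.012 m and angle between crank's own z axis and vertical between 1.49 and 1.65 rad and x of long_end in the frame of stop above 0.09 m and height (world z) of short_end above 0.1 m and angle between the y axis of crank and the y axis of stop, either way round below 0.06 rad and linear speed of crank below 0.02 m/s and angular speed of crank below 0.1 rad/s); the robot touches nothing.
It fails at once if the crank landed hard: it was still turning faster than 2 rad/s over the last 12 degrees (angle between crank's own z axis and vertical above 1.36 rad and angular speed of crank above 2 rad/s).
It fails at once if the crank was lifted: its hub rose more than 15 mm (height (world z) of crank above 0.037 m).
It fails at once if an arm of the crank was pinched between the fingers ((x of the grasp point in the frame of crank between -0.01 and 0.022 m and y of the grasp point in the frame of crank between -0.016 and 0.016 m and z of the grasp point in the frame of crank between 0.025 and 0.15 m and contact force between the fingers and crank above 12 N) or (x of the grasp point in the frame of crank between -0.11 and -0.025 m and y of the grasp point in the frame of crank between -0.016 and 0.016 m and z of the grasp point in the frame of crank between -0.022 and 0.01 m and contact force between the fingers and crank above 12 N)).
It fails at once if a bystander was pushed more than 10 mm or knocked over (distance of any of ring_gauge, plug_gauge, block, vblock, ref_sphere, caliper from where it was at the start of the episode above 0.01 m or angle between any of ring_gauge, plug_gauge, block, vblock, ref_sphere, caliper's own z axis and vertical above 0.3 rad).
It also fails if it takes over 67 s, if anything falls off the work surface, if the arm or the gripper's body presses on something with over 40 N, if the wrist force passes 120 N, or if a joint passes its speed limit or range.

## Robot

A 6-joint arm with a two-finger parallel gripper is mounted at the origin on the work surface. World frame = base frame: x ahead of the robot, y to its left, z up, the work surface at z = 0. Lengths are in m, angles in rad, forces in N, time in s.
With the tool pointing down it reaches from about 0.35 to 0.85 m from the base axis. Payload 8.1 kg.
Tool frame: the origin (TCP) lies midway between the tips of the shut fingers; the grasp point (between the pads) lies robot.grip_depth behind it (robot.grip_depth is the distance from the TCP to the grasp point, in m); z points along the fingers, y is the line along which they close (so a half turn about z gives the same grasp; the last joint's range is limited). The gripper opens to 93 mm and grips with 3 to 60 N. Pads are 15 mm wide; open, the fingers measure 128 mm over their backs; the gripper's body (75 mm by 188 mm) begins 65 mm behind the grasp point.
Start: joints at [-1.214, 0.13, 1.488, -0, 1.523, -0.085], TCP at [0.257, -0.542, 0.219] pointing down, gripper open.
Joint ranges: [-2.96, 2.96], [-0.89, 2.26], [0.02, 2.5], [-1.34, 4.48], [0, 2.73], [-2.66, 2.66]. Speed limits (rad/s): [2.39, 2.39, 2.79, 3.14, 3.14, 3.14].

## Interface

Orientations are given as a rotation vector (axis times angle).
In Python, from plant import robot gives the robot as it stands.
- The arm moves only by the tool carry_out, never from a script. Its argument "rows" is a list of rows, each a list of 6 numbers: the shift along the tool's x, y, z in m, then the turn, a rotation vector about the tool's x, y, z in degrees. A call has 1 to 12 rows; each row is the pose to reach, as a shift and turn from the pose commanded when the call began, along the tool's axes at that moment; what a row does not reach only later rows make up. A row lasts 1/8 s, in which the tool goes at most 62.5 mm and 10.7 degrees, less where a joint would pass 70% of its speed; a pose out of reach is approached as far as the arm can. A call with a gripper value outside its range is refused whole. "jaw" is the closure in counts, from 0 (fully open) to 255 (shut), set as the call begins (left out, the last holds). The fingers move at their own pace and stop on an object; "force" is the grip in N (left out, the last holds). Time passes only in rows, so rows that repeat a pose let the fingers close. It gives the time, the measured TCP pose, the force, the opening and the grip force at its end, in the units of the state.
- robot.read_state(): the state, without advancing time (a new reading comes with each control period).
- robot.read_camera(name): name is "side" or "top" or "wrist"; returns the picture (400x640x3 uint8, red, green, blue); there is no depth.
- robot.camera_model(name): a dict with "fx", "fy", "cx", "cy" (pixels), "dist" ([k1, k2, p1, p2, k3] as OpenCV has them; the pictures are not rectified), "R" (3x3) and "t" (3): a world point X has camera coordinates R X + t; the wrist camera has in their place "mount" (4x4, takes a point from camera to tool coordinates, whose origin is the TCP and whose axes are the flange's). Camera axes: x right, y down, z forward; pixel columns grow to the right and rows downward; lengths in m; the calibration is good to about 2 mm. A picture is of the moment at which its call begins: read the wrist's pose just before it. camera_model takes no time and is no camera call.
- robot.close_job(): hands the job in; it is judged then, once.
Trained networks look in the newest picture that a camera, given by its name, has taken for a name from the list of things; names that differ only in an ending like _2 or _b are one class to them, and where a whole thing is asked for, a point or a joint stands for the part that bears it (a point fixed in the world has none). Each returns a list of dicts, best first, with "conf" (0 to 1); they miss things now and then, are a little off and sometimes report something else, mostly with a low value. They report only what shows in the picture. A call takes as long as a camera call. They do not tell look-alikes from the thing itself.
- robot.outline_of(camera, target): "pixels" (400x640 bool, what is visible of it) and "pixel" ([column, row] in pixels, amid what is visible of it).
The state is a dict: "t": time; "q": joint angles; "dq": joint speeds; "joint_torque": joint torques, N m; "tool_pos": TCP position; "orientation": TCP orientation; "force": force on the tool from outside, world axes, zero at the start; "wrist_torque": the same for the moment, N m; "opening": finger opening in m; "gripper_force": force on a finger pad.
Only numpy, scipy, OpenCV 4.12 (cv2) and the standard library are available. Lean on these libraries where they do the work, as an engineer would, in place of code of your own. Each camera call takes 0.05 s, during which the arm holds its last target. There are 200 camera calls.

## Working session

There is one attempt and no reset: what is moved stays moved. The work goes in short steps, Python scripts to look and compute and a tool call to move; the robot and the scene stay as the last step left them, time stands still between calls to the robot, and variables do not carry over. Pictures are saved under pics/ and viewed, at most 10 in all, crops included, and the job is handed in when it is done.

Besides the shell and the picture viewer there is one more tool, called after ">>>" as name(argument=value, ...), one argument or row to a line, values as JSON. carry_out: Moves the arm, as the interface text tells. Its arguments: {"type":"object","properties":{"rows":{"type":"array"},"jaw":{"type":"number"},"force":{"type":"number"}},"required":["rows"]}

```bash
mkdir -p pics; ls
python3 - <<'E'
from plant import robot
import cv2, numpy as np
s=robot.read_state(); print({k:np.round(v,3) for k,v in s.items()}, robot.grip_depth)
for c in ["top","side"]:
    im=robot.read_camera(c); cv2.imwrite(f"pics/{c}0.png",im[:,:,::-1])
    m=robot.camera_model(c); print(c,{k:np.round(v,3).tolist() for k,v in m.items()})
    for n in ["crank","long_end","short_end","stop","ring_gauge","plug_gauge","block","vblock","ref_sphere","caliper"]:
        print(n,[(round(float(d["conf"]),2),np.round(d["pixel"]).tolist(),int(d["pixels"].sum())) for d in robot.outline_of(c,n)])
print(robot.camera_model("wrist"))
E
```

```text
pics
{'t': np.float64(0.0), 'q': array([-1.214,  0.131,  1.489,  0.   ,  1.523, -0.085]), 'dq': array([ 0.001, -0.002,  0.001,  0.001, -0.   ,  0.   ]), 'joint_torque': array([ 2.0000e-03, -5.5984e+01, -4.9176e+01,  7.7000e-02,  3.5000e-02,
       -0.0000e+00]), 'tool_pos': array([ 0.256, -0.542,  0.218]), 'orientation': array([-3.064, -0.688,  0.   ]), 'force': array([-0.027, -0.27 ,  0.733]), 'wrist_torque': array([ 0.021, -0.018, -0.009]), 'gripper_force': np.float64(0.0), 'opening': np.float64(0.093)} 0.0188
top {'fx': 489.88, 'fy': 489.88, 'cx': 322.027, 'cy': 199.844, 'dist': [-0.103, 0.0, 0.0, 0.0, 0.0], 'R': [[-0.021, -1.0, 0.0], [-0.978, 0.02, -0.209], [0.209, -0.004, -0.978]], 't': [0.038, 0.555, 1.581]}
crank [(0.8, [276.0, 272.0], 589), (0.59, [354.0, 252.0], 666)]
long_end [(0.8, [277.0, 270.0], 725), (0.74, [338.0, 208.0], 590), (0.2, [320.0, 204.0], 216)]
short_end [(0.98, [339.0, 208.0], 548), (0.64, [274.0, 270.0], 629)]
stop [(0.53, [320.0, 205.0], 207)]
ring_gauge [(0.26, [455.0, 228.0], 337)]
plug_gauge []
block [(0.77, [455.0, 229.0], 324), (0.65, [337.0, 210.0],
[... 818 characters left out ...]
[396.0, 160.0], 269)]
vblock [(0.7, [286.0, 185.0], 376), (0.63, [331.0, 214.0], 951)]
ref_sphere [(0.83, [222.0, 257.0], 396)]
caliper [(0.84, [264.0, 329.0], 794)]
{'fx': 314.2170796010212, 'fy': 314.2170796010212, 'cx': 313.1957938159979, 'cy': 199.20269345357656, 'dist': array([-0.02191502,  0.        ,  0.        ,  0.        ,  0.        ]), 'mount': array([[-7.71257053e-04, -9.57175509e-01, -2.89507253e-01,
         8.08214563e-02],
       [ 9.99999674e-01, -8.06865615e-04,  3.64482735e-06,
        -4.95254832e-04],
       [-2.37082188e-04, -2.89507156e-01,  9.57175820e-01,
        -1.65744942e-01],
       [ 0.00000000e+00,  0.00000000e+00,  0.00000000e+00,
         1.00000000e+00]])}
```

Run:
```python
import cv2
a=cv2.imread("pics/top0.png")[110:310,190:490]; cv2.imwrite("pics/top0c.png",cv2.resize(a,(800,533),interpolation=cv2.INTER_CUBIC))
a=cv2.imread("pics/side0.png")[130:355,190:490]; cv2.imwrite("pics/side0c.png",cv2.resize(a,(800,600),interpolation=cv2.INTER_CUBIC))
```

```text
(no output)
```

View pics/top0c.png

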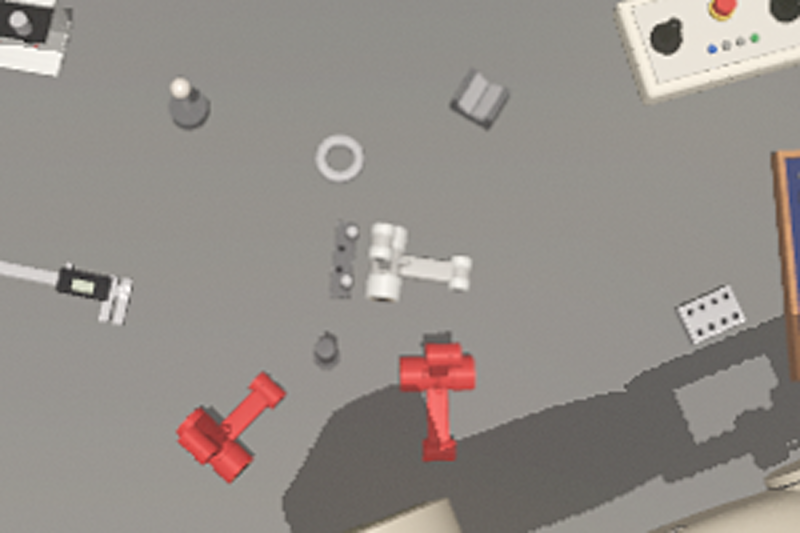

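View pics/side0c.png

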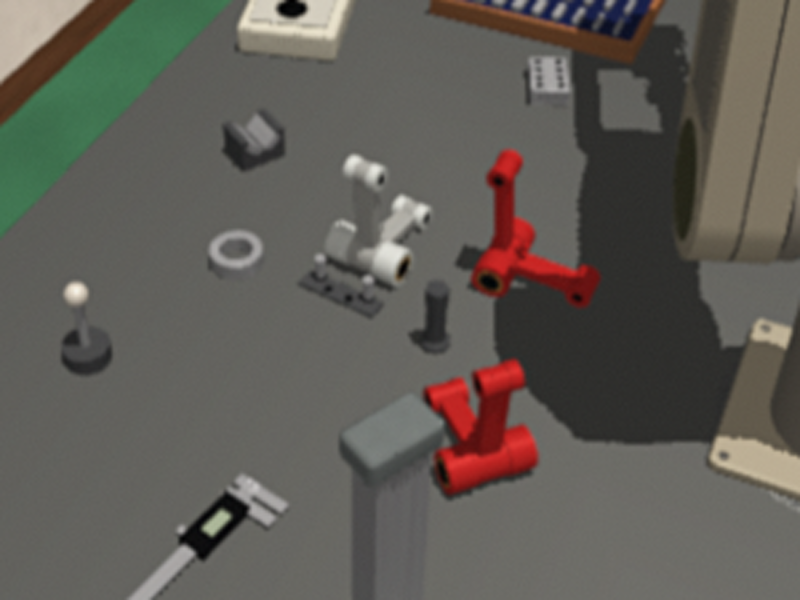

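The top crop shows the aluminium crank with its hub near (387,262), its short boss at (460,272), and the pin tops at (352,231) and (346,280). The tipping direction is to the image left (world +y). A red look-alike stands about 130 mm to the robot side of it.

```bash
cat > h.py <<'E'
from plant import robot
import cv2, numpy as np
from scipy.spatial.transform import Rotation as Ro
def ray(c,px):
    m=robot.camera_model(c); K=np.array([[m["fx"],0,m["cx"]],[0,m["fy"],m["cy"]],[0,0,1]])
    u=cv2.undistortPoints(np.array([[px]],float),K,np.array(m["dist"]))[0,0]
    d=np.array([u[0],u[1],1.])
    if c=="wrist":
        s=robot.read_state(); R=Ro.from_rotvec(s["orientation"]).as_matrix(); M=np.array(m["mount"])
        return R@M[:3,3]+s["tool_pos"], R@M[:3,:3]@d
    R=np.array(m["R"]); return -R.T@np.array(m["t"]), R.T@d
def at(c,px,z):
    o,d=ray(c,px); return o+d*(z-o[2])/d[2]
def proj(c,X):
    m=robot.camera_model(c); K=np.array([[m["fx"],0,m["cx"]],[0,m["fy"],m["cy"]],[0,0,1]]); X=np.atleast_2d(X)
    if c=="wrist":
        s=robot.read_state(); R=Ro.from_rotvec(s["orientation"]).as_matrix(); M=np.array(m["mount"])
        P=((X-s["tool_pos"])@R-M[:3,3])@M[:3,:3]
    else: P=X@np.array(m["R"]).T+np.array(m["t"])
    return cv2.projectPoints(P,np.zeros(3),np.zeros(3),K,np.array(m["dist"]))[0][:,0]
E
python3 - <<'E'
from h import *
T=lambda x,y:(190+x/2.6667,110+y/2.6667)
S=lambda x,y:(190+x/2.6667,130+y/2.6667)
for n,p,z in [("pinA",(352,231),.035),("pinB",(346,280),.035),("hubmid",(385,262),.044),("short",(461,272),.028),("redhub",(437,372),.044),("redtop",(443,353),.161),("ring",(340,158),.022),("plug",(326,335),.085),("sph",(180,88),.1)]:
    print(n,np.round(at("top",T(*p),z),3))
for n,p,z in [("pinA",(321,259),.035),("pinB",(369,284),.035),("longtop",(365,160),.155),("short",(412,205),.028),("redtop",(508,155),.155),("plug",(437,287),.085)]:
    print(n,np.round(at("side",S(*p),z),3))
print(Ro.from_rotvec(robot.read_state()["orientation"]).as_matrix().round(3))
E
```

```text
pinA [0.572 0.027 0.035]
pinB [0.508 0.035 0.035]
hubmid [ 0.529 -0.014  0.044]
short [ 0.517 -0.111  0.028]
redhub [ 0.388 -0.075  0.044]
redtop [ 0.397 -0.075  0.161]
ring [0.672 0.04  0.022]
plug [0.432 0.061 0.085]
sph [0.746 0.239 0.1  ]
pinA [0.567 0.035 0.035]
pinB [0.501 0.048 0.035]
longtop [ 0.535 -0.013  0.155]
short [ 0.513 -0.101  0.028]
redtop [ 0.397 -0.086  0.155]
plug [0.414 0.068 0.085]
[[ 0.904  0.428 -0.   ]
 [ 0.428 -0.904  0.   ]
 [-0.    -0.    -1.   ]]
```

>>> carry_out(
  rows=[
    [0.05,-0.03,0,0,0,4],
    [0.1,-0.06,0,0,0,8],
    [0.15,-0.09,0,0,0,12],
    [0.2,-0.12,0,0,0,16],
    [0.25,-0.15,0,0,0,20],
    [0.3,-0.18,0,0,0,24],
    [0.35,-0.21,0,0,0,28],
    [0.397,-0.24,0,0,0,32.4],
    [0.397,-0.24,0,0,0,32.4],
    [0.397,-0.24,0,0,0,32.4],
  ],
  jaw=255,
)

```text
t: 2.35
tool_pos: [0.5127, -0.1559, 0.2186]
orientation: [3.135, -0.192, -0.0]
force: [-0.3, 0.9, -0.3]
opening: 0.001
gripper_force: 0.0
```

Run:
```python
from h import *
s=robot.read_state(); print(s["t"],s["tool_pos"].round(4),Ro.from_rotvec(s["orientation"]).as_matrix().round(3).tolist(),s["opening"])
im=robot.read_camera("wrist"); cv2.imwrite("pics/w1.png",im[:,:,::-1])
for n in ["crank","stop","short_end"]:
    print(n,[(round(float(d["conf"]),2),np.round(d["pixel"]).tolist(),int(d["pixels"].sum())) for d in robot.outline_of("wrist",n)])
```

```text
2.35 [ 0.5127 -0.1559  0.2186] [[0.993, -0.122, -0.0], [-0.122, -0.993, -0.0], [-0.0, 0.0, -1.0]] 0.0010232657044982514
crank [(0.86, [186.0, 184.0], 8446), (0.7, [101.0, 350.0], 1752), (0.57, [251.0, 270.0], 830)]
stop [(0.88, [153.0, 152.0], 1069)]
short_end [(0.86, [185.0, 187.0], 8702), (0.85, [97.0, 347.0], 1790), (0.67, [254.0, 266.0], 837)]
```

View pics/w1.png

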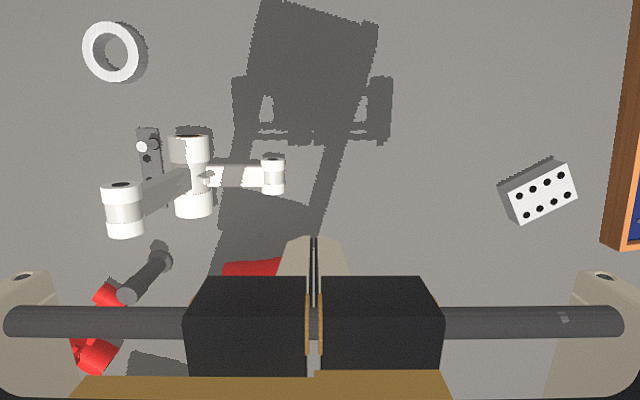

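```bash
cat > fit.py <<'E'
from h import *
from scipy.optimize import minimize
def cyl(x,z,r,L):
    a=np.linspace(0,2*np.pi,24); return np.array([[x+r*np.cos(t),y,z+r*np.sin(t)] for t in a for y in(-L/2,L/2)])
def box(x0,x1,y0,y1,z0,z1): return np.array([[x,y,z] for x in(x0,x1) for y in(y0,y1) for z in(z0,z1)])
CR=[cyl(0,0,.022,.092),cyl(.008,.125,.014,.04),cyl(-.095,-.008,.014,.04),box(0,.016,-.013,.013,0,.125),box(-.095,0,-.013,.013,-.016,0)]
ST=[box(-.007,.019,-.05,.05,0,.005)]+[np.array([[.006+.006*np.cos(t),y+.006*np.sin(t),z] for t in np.linspace(0,6.28,16) for z in(0,.035)]) for y in(-.032,.032)]
def pose(p,th=0,z=.022):  # p: x,y,yaw of +x dir ; th tip
    return Ro.from_euler("ZY",[p[2],th]),np.array([p[0],p[1],z])
def render(c,parts,p,th=0,z=.022):
    R,t=pose(p,th,z); m=np.zeros((400,640),np.uint8)
    for P in parts:
        cv2.fillConvexPoly(m,cv2.convexHull(np.round(proj(c,R.apply(P)+t)*16).astype(np.int32)),1,shift=4)
    return m>0
def fit(c,parts,mask,p0,z=.022,tip=False,ign=None):
    def f(v):
        m=render(c,parts,[v[0]/100,v[1]/100,v[2]/10],v[3]/10 if tip else 0,z)
        if ign is not None: m=m&~ign
        return 1-(m&mask).sum()/(m|mask).sum()
    v0=np.array([p0[0]*100,p0[1]*100,p0[2]*10]+([p0[3]*10] if tip else []))
    sx=np.vstack([v0]+[v0+1.*np.eye(len(v0))[i] for i in range(len(v0))])
    r=minimize(f,v0,method="Nelder-Mead",options=dict(initial_simplex=sx,xatol=.005,fatol=1e-4))
    v=r.x/100; v[2:]*=10
    return v.round(4),round(1-r.fun,3)
def mask_near(c,name,px):
    ds=robot.outline_of(c,name); return min(ds,key=lambda d:np.hypot(*(np.array(d["pixel"])-px)))["pixels"]
E
python3 - <<'E'
from fit import *
y0=np.arctan2(.99,.124)
mw=mask_near("wrist","crank",[186,184]); print("crank wrist",fit("wrist",CR,mw,[.529,-.014,y0]))
ms=mask_near("wrist","stop",[153,152]); print("stop wrist",fit("wrist",ST,ms,[.54,.03,y0],0,ign=mw))
for c,q,r in [("side",[329,217],[317,238]),("top",[338,208],[320,205])]:
    robot.read_camera(c)
    m=mask_near(c,"crank",q); print(c,m.sum(),fit(c,CR,m,[.529,-.014,y0]))
    m=mask_near(c,"stop",r); print(c,"stop",m.sum(),fit(c,ST,m,[.54,.03,y0],0))
E
```

```text
crank wrist (array([ 0.5309, -0.0138,  1.4169]), np.float64(0.947))
stop wrist (array([0.5403, 0.0349, 1.3986]), np.float64(0.82))
side 929 (array([ 0.5326, -0.0119,  1.4153]), np.float64(0.865))
side stop 293 (array([0.5382, 0.0365, 1.4253]), np.float64(0.853))
top 421 (array([ 0.5296, -0.0139,  1.5355]), np.float64(0.635))
top stop 179 (array([0.5415, 0.0329, 1.4739]), np.float64(0.725))
```

>>> carry_out(
  rows=[
    [-0.004,-0.0025,0.04,0,0,1.9],
    [-0.004,-0.0025,0.09,0,0,1.9],
    [-0.004,-0.0025,0.14,0,0,1.9],
    [-0.004,-0.0025,0.18,0,0,1.9],
    [-0.004,-0.0025,0.2,0,0,1.9],
    [-0.004,-0.0025,0.208,0,0,1.9],
    [-0.004,-0.0025,0.2085,0,0,1.9],
    [-0.004,-0.0025,0.2085,0,0,1.9],
  ],
)

```text
t: 3.95
tool_pos: [0.5102, -0.1531, 0.0114]
orientation: [3.131, -0.246, 0.003]
force: [0.3, 0.3, 0.4]
opening: 0.0005
gripper_force: 0.0
```

Run:
```python
from fit import *
s=robot.read_state(); print(s["t"],s["tool_pos"].round(4),Ro.from_rotvec(s["orientation"]).as_matrix().round(3).tolist(),s["force"].round(2))
u=np.array([np.cos(1.415),np.sin(1.415)]);n=np.array([-u[1],u[0]])
d=s["tool_pos"][:2]-[.531,-.0133]; print("rel crank",d@u,d@n)
d=s["tool_pos"][:2]-[.5395,.0357]; print("rel stop",d@u,d@n)
```

```text
3.95 [ 0.5102 -0.1531  0.0114] [[0.988, -0.156, 0.002], [-0.156, -0.988, -0.001], [0.002, 0.0, -1.0]] [0.28 0.27 0.43]
rel crank -0.14133317429137343 -0.0011090350253079387
rel stop -0.1910586180940652 -0.00031515932638341934
```

>>> carry_out(
  rows=[
    [0,-0.005,0,0,0,0],
    [0,-0.01,0,0,0,0],
    [0,-0.014,0,0,0,0],
    [0,-0.018,0,0,0,0],
    [0,-0.021,0,0,0,0],
    [0,-0.024,0,0,0,0],
    [0,-0.027,0,0,0,0],
    [0,-0.03,0,0,0,0],
    [0,-0.033,0,0,0,0],
    [0,-0.036,0,0,0,0],
    [0,-0.036,0,0,0,0],
  ],
)

```text
t: 5.32
tool_pos: [0.5148, -0.1168, 0.0101]
orientation: [-3.132, 0.246, 0.0]
force: [-0.6, -0.9, -0.7]
opening: 0.0004
gripper_force: 0.7
```

```bash
cat > look.py <<'E'
from fit import *
import sys
S=[.5395,.0357,1.415]; u=np.array([np.cos(S[2]),np.sin(S[2])]);n=np.array([-u[1],u[0]])
def rel(p): d=np.array(p[:2])-S[:2]; return (d@u*1000).round(1),(d@n*1000).round(1)
s=robot.read_state(); print(s["t"],"tcp",rel(s["tool_pos"]),s["tool_pos"][2].round(4),"F",(s["force"][:2]@u).round(2),(s["force"][:2]@n).round(2),s["force"][2].round(2))
th=float(sys.argv[1]); tip=len(sys.argv)>2
hub=[S[0]-.022*u[0],S[1]-.022*u[1],S[2]]
for c in ["wrist","side"]:
    im=robot.read_camera(c); cv2.imwrite(f"pics/{c}_{s['t']:.1f}.png",im[:,:,::-1])
    e=proj(c,np.array([[hub[0],hub[1],.05]]))[0]
    try:
        m=mask_near(c,"crank",e); v,q=fit(c,CR,m,hub+([th] if tip else []),tip=tip)
        print(c,m.sum(),"rel",rel(v),"yaw",round(v[2]-S[2],3),"tip deg",np.degrees(v[3:]).round(1),q)
    except Exception as ex: print(c,ex)
E
python3 look.py 0
```

```text
5.325 tcp (np.float64(-154.4), np.float64(0.7)) 0.0101 F -1.0 0.4 -0.67
wrist 22760 rel (np.float64(-32.0), np.float64(-0.5)) yaw -0.009 tip deg [] 0.718
side 918 rel (np.float64(-33.9), np.float64(-0.1)) yaw 0.02 tip deg [] 0.839
```

>>> carry_out(
  rows=[
    [0,-0.002,0,0,0,0],
    [0,-0.004,0,0,0,0],
    [0,-0.006,0,0,0,0],
    [0,-0.006,0,0,0,0],
  ],
)

```text
t: 6.02
tool_pos: [0.5165, -0.1134, 0.0107]
orientation: [3.128, -0.246, 0.003]
force: [0.7, -12.3, -0.6]
opening: 0.0002
gripper_force: 5.1
```

>>> carry_out(
  rows=[
    [0,-0.001,0,0,0,0],
    [0,-0.002,0,0,0,0],
    [0,-0.003,0,0,0,0],
    [0,-0.003,0,0,0,0],
  ],
)

```text
t: 6.52
tool_pos: [0.5178, -0.1129, 0.0115]
orientation: [3.125, -0.246, 0.006]
force: [0.3, -22.0, -1.6]
opening: 0.0002
gripper_force: 9.6
```

```bash
python3 look.py 0
```

```text
6.525 tcp (np.float64(-150.2), np.float64(-1.6)) 0.0115 F -21.72 -3.74 -1.64
wrist 22228 rel (np.float64(-28.7), np.float64(-1.3)) yaw 0.009 tip deg [] 0.701
side 921 rel (np.float64(-28.8), np.float64(-1.3)) yaw 0.025 tip deg [] 0.845
```

>>> carry_out(
  rows=[
    [0,0.01,0,0,0,0],
    [0,0.025,0,0,0,0],
    [0,0.04,0,0,0,0],
    [0,0.04,-0.05,0,0,0],
    [0,0.04,-0.1,0,0,0],
    [0,0.04,-0.15,0,0,0],
    [0,0.04,-0.19,0,0,0],
    [0,0.04,-0.2,0,0,0],
    [0,0.04,-0.2,0,0,0],
  ],
)

```text
t: 7.85
tool_pos: [0.51, -0.1481, 0.2099]
orientation: [3.132, -0.247, 0.001]
force: [0.6, 0.2, -1.4]
opening: 0.0001
gripper_force: 0.0
```

```bash
python3 look.py 0
python3 - <<'E'
from fit import *
y0=1.415
mw=mask_near("wrist","crank",proj("wrist",np.array([.535,.01,.08]))[0]); ms=robot.outline_of("wrist","stop"); print([(round(d["conf"],2),d["pixel"]) for d in ms])
print("stop wrist",fit("wrist",ST,ms[0]["pixels"],[.54,.034,y0],0,ign=mw))
E
ls -t pics|head -3
```

```text
7.85 tcp (np.float64(-186.2), np.float64(0.6)) 0.2099 F 0.32 -0.55 -1.41
wrist 9199 rel (np.float64(-30.6), np.float64(0.1)) yaw 0.009 tip deg [] 0.934
side 950 rel (np.float64(-29.9), np.float64(1.1)) yaw 0.046 tip deg [] 0.864
[(0.56, [151.4, 155.6])]
stop wrist (array([0.5396, 0.0351, 1.4568]), np.float64(0.842))
side_7.8.png
wrist_7.8.png
side_6.5.png
```

Run:
```python
from fit import *
w=cv2.imread("pics/wrist_7.8.png")[90:270,60:330]; s=cv2.imread("pics/side_7.8.png")[170:260,270:390]
cv2.imwrite("pics/v4.png",np.vstack([cv2.resize(w,(500,333),interpolation=2)[:,:],cv2.resize(s,(500,375)[:2] if 0 else (500,260),interpolation=2)]))
```

```text
(no output)
```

View pics/v4.png

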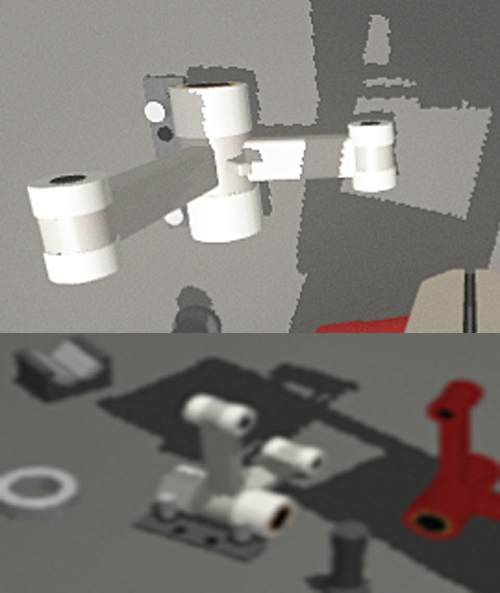

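Run:
```python
from fit import *
im=cv2.imread("pics/wrist_7.8.png"); g=cv2.cvtColor(im,cv2.COLOR_BGR2GRAY)
A=at("wrist",(143.7,149.5),.035)
print(A.round(4), at("wrist",(153.5,206),.035).round(4))
v=[.5395-.0306*np.cos(1.415),.0357-.0306*np.sin(1.415),1.424]
m=render("wrist",CR,v)
e=cv2.morphologyEx(m.astype(np.uint8),cv2.MORPH_GRADIENT,np.ones((2,2)))>0
o=im.copy(); o[e]=(0,0,255)
for y in (1.415,1.457):
    ms=render("wrist",ST,[.5396,.0351,y],z=0); e=cv2.morphologyEx(ms.astype(np.uint8),cv2.MORPH_GRADIENT,np.ones((2,2)))>0; o[e]=(0,255,0) if y<1.43 else (255,0,0)
cv2.imwrite("pics/v5.png",cv2.resize(o[115:235,70:230],(800,600),interpolation=cv2.INTER_NEAREST))
```

```text
[0.5714 0.0291 0.035 ] [0.5076 0.038  0.035 ]
```

View pics/v5.png

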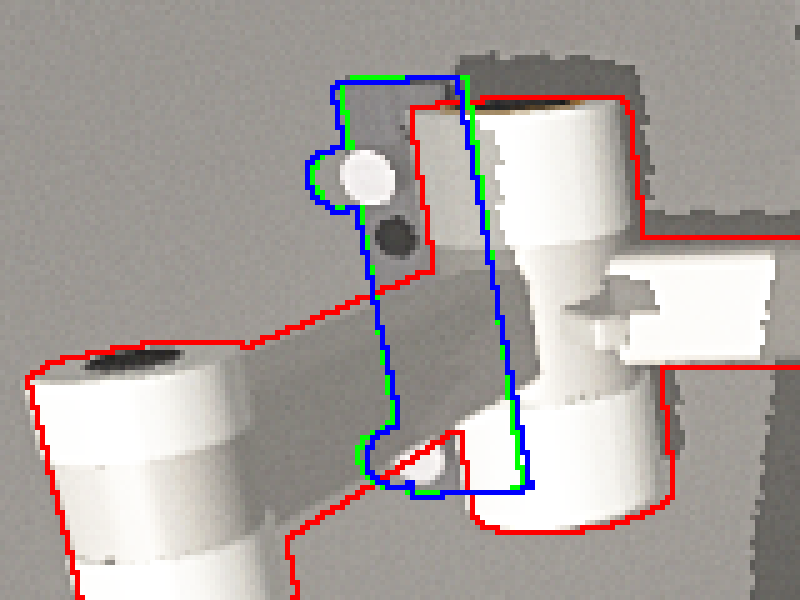

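The overlay shows the hub touching both pins: pin tops lie at (0.571, 0.029) and (0.508, 0.038), so the stop sits about 8 mm nearer than first fitted. Next I open the fingers and go into the crook.

>>> carry_out(
  rows=[
    [0.001,-0.02,0,0,0,-0.3],
    [0.0017,-0.05,0,0,0,-0.7],
    [0.0017,-0.08,0,0,0,-0.7],
    [0.0017,-0.086,0.02,0,0,-0.7],
    [0.0017,-0.086,0.06,0,0,-0.7],
    [0.0017,-0.086,0.1,0,0,-0.7],
    [0.0017,-0.086,0.12,0,0,-0.7],
    [0.0017,-0.086,0.123,0,0,-0.7],
    [0.0017,-0.086,0.123,0,0,-0.7],
  ],
  jaw=63,
  force=10,
)

```text
t: 9.28
tool_pos: [0.525, -0.0631, 0.0871]
orientation: [3.133, -0.227, -0.0]
force: [0.2, 0.3, 0.6]
opening: 0.0699
gripper_force: 0.0
```

```bash
sed -i 's/^S=.*\]; u/S=[.5387,.0277,1.428]; u/' look.py; python3 look.py 0 1
```

```text
9.275 tcp (np.float64(-91.8), np.float64(0.6)) 0.0871 F 0.36 -0.12 0.57
wrist 14334 rel (np.float64(-21.0), np.float64(-1.5)) yaw -0.014 tip deg [-1.1] 0.558
side 877 rel (np.float64(-24.1), np.float64(2.6)) yaw 0.048 tip deg [2.1] 0.808
```

>>> carry_out(
  rows=[
    [0,-0.006,0,0,0,0],
    [0,-0.012,0,0,0,0],
    [0,-0.017,0,0,0,0],
    [0,-0.021,0,0,0,0],
    [0,-0.025,0,0,0,0],
    [0,-0.029,0,0,0,0],
    [0,-0.033,0,0,0,0],
    [0,-0.037,0,0,0,0],
    [0,-0.041,0,0,0,0],
    [0,-0.045,0,0,0,0],
    [0,-0.045,0,0,0,0],
  ],
)

```text
t: 10.85
tool_pos: [0.5316, -0.0181, 0.0872]
orientation: [-3.133, 0.226, -0.0]
force: [-0.8, -0.7, -0.3]
opening: 0.07
gripper_force: 0.1
```

```bash
python3 look.py 0.3 1; ls -t pics | head -1
```

```text
10.85 tcp (np.float64(-46.3), np.float64(0.5)) 0.0872 F -0.76 0.67 -0.26
wrist 17309 rel (np.float64(-21.4), np.float64(-0.1)) yaw 0.001 tip deg [20.2] 0.646
side 818 rel (np.float64(-25.1), np.float64(0.3)) yaw -0.006 tip deg [22.] 0.803
side_10.8.png
```

>>> carry_out(
  rows=[
    [0,-0.003,0,0,0,0],
    [0,-0.006,0,0,0,0],
    [0,-0.009,0,0,0,0],
    [0,-0.012,0,0,0,0],
    [0,-0.015,0,0,0,0],
    [0,-0.018,0,0,0,0],
    [0,-0.021,0,0,0,0],
    [0,-0.024,0,0,0,0],
    [0,-0.027,0,0,0,0],
    [0,-0.029,0,0,0,0],
    [0,-0.029,0,0,0,0],
  ],
)

```text
t: 12.42
tool_pos: [0.5358, 0.0104, 0.0871]
orientation: [-3.133, 0.227, -0.0]
force: [-0.4, -0.7, 0.3]
opening: 0.07
gripper_force: 0.0
```

```bash
python3 look.py 0.65 1; ls -t pics | head -1
```

```text
12.425 tcp (np.float64(-17.6), np.float64(0.4)) 0.0871 F -0.7 0.28 0.31
wrist 19498 rel (np.float64(-22.1), np.float64(0.6)) yaw 0.017 tip deg [39.1] 0.737
side 1027 rel (np.float64(-22.0), np.float64(-0.0)) yaw 0.0 tip deg [37.2] 0.0
side_12.4.png
```

>>> carry_out(
  rows=[
    [0,0.004,0,0,0,0],
    [0,0.009,0,0,0,0],
    [0,0.012,0.002,0,0,0],
    [0,0.012,0.006,0,0,0],
    [0,0.012,0.011,0,0,0],
    [0,0.012,0.015,0,0,0],
    [0,0.012,0.015,0,0,0],
  ],
)

```text
t: 13.5
tool_pos: [0.5336, -0.0016, 0.0716]
orientation: [-3.133, 0.227, 0.002]
force: [0.1, -0.4, 0.4]
opening: 0.0701
gripper_force: 0.0
```

```bash
python3 look.py 0.68 1
python3 - <<'E'
import cv2,glob,os
f=max(glob.glob("pics/side_*"),key=os.path.getmtime); g=f.replace("side","wrist")
import numpy as np
s=cv2.resize(cv2.imread(f)[160:280,250:410],(400,300),interpolation=2); w=cv2.resize(cv2.imread(g),(400,250))
cv2.imwrite("pics/v6.png",np.vstack([s,w]))
E
```

```text
13.5 tcp (np.float64(-29.7), np.float64(0.9)) 0.0716 F -0.35 -0.18 0.43
wrist 21146 rel (np.float64(-21.6), np.float64(-0.3)) yaw 0.025 tip deg [40.9] 0.667
side 702 rel (np.float64(-20.8), np.float64(-0.1)) yaw 0.035 tip deg [36.7] 0.739
```

View pics/v6.png

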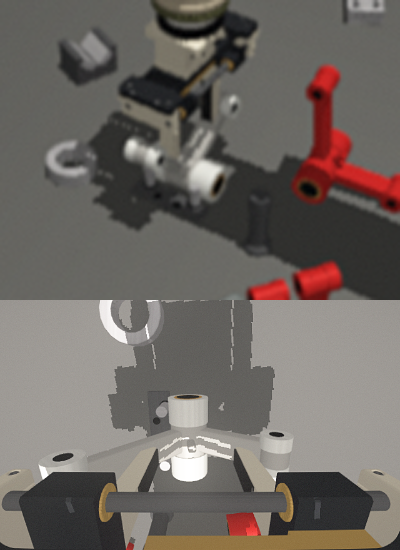

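The crank is tipped about 40° and held by friction, with the fingers standing in the corner between the arms. I keep pushing slowly.

>>> carry_out(
  rows=[
    [0,-0.002,0,0,0,0],
    [0,-0.004,0,0,0,0],
    [0,-0.006,0,0,0,0],
    [0,-0.008,0,0,0,0],
    [0,-0.01,0,0,0,0],
    [0,-0.012,0,0,0,0],
    [0,-0.014,0,0,0,0],
    [0,-0.016,0,0,0,0],
    [0,-0.018,0,0,0,0],
    [0,-0.018,0,0,0,0],
  ],
)

```text
t: 14.95
tool_pos: [0.5366, 0.0162, 0.0721]
orientation: [-3.133, 0.227, 0.0]
force: [0.1, 0.1, -0.1]
opening: 0.0703
gripper_force: 0.0
```

```bash
python3 look.py 0.85 1
```

```text
14.95 tcp (np.float64(-11.7), np.float64(0.5)) 0.0721 F 0.07 -0.1 -0.08
wrist 21375 rel (np.float64(-21.8), np.float64(-0.1)) yaw 0.029 tip deg [51.3] 0.704
side 634 rel (np.float64(-19.1), np.float64(-0.1)) yaw 0.041 tip deg [46.] 0.642
```

>>> carry_out(
  rows=[
    [0,-0.001,0,0,0,0],
    [0,-0.002,0,0,0,0],
    [0,-0.003,0,0,0,0],
    [0,-0.004,0,0,0,0],
    [0,-0.005,0,0,0,0],
    [0,-0.006,0,0,0,0],
    [0,-0.007,0,0,0,0],
    [0,-0.008,0,0,0,0],
    [0,-0.009,0,0,0,0],
    [0,-0.01,0,0,0,0],
    [0,-0.01,0,0,0,0],
  ],
)

```text
t: 16.52
tool_pos: [0.5381, 0.0261, 0.0722]
orientation: [-3.133, 0.227, -0.0]
force: [-0.1, 0.5, 0.6]
opening: 0.0703
gripper_force: 0.4
```

```bash
python3 look.py 1.0 1
```

```text
16.525 tcp (np.float64(-1.7), np.float64(0.4)) 0.0722 F 0.53 0.15 0.59
wrist 21047 rel (np.float64(-21.5), np.float64(0.0)) yaw 0.015 tip deg [62.7] 0.735
side 724 rel (np.float64(-19.8), np.float64(-0.0)) yaw 0.028 tip deg [59.4] 0.645
```

>>> carry_out(
  rows=[
    [0,-0.001,0,0,0,0],
    [0,-0.002,0,0,0,0],
    [0,-0.003,0,0,0,0],
    [0,-0.0045,0,0,0,0],
    [0,-0.006,0,0,0,0],
    [0,-0.0075,0,0,0,0],
    [0,-0.009,0,0,0,0],
    [0,-0.0105,0,0,0,0],
    [0,-0.012,0,0,0,0],
    [0,-0.0135,0,0,0,0],
    [0,-0.015,0,0,0,0],
    [0,-0.015,0,0,0,0],
  ],
)

```text
t: 18.23
tool_pos: [0.5402, 0.041, 0.0722]
orientation: [-3.133, 0.227, -0.0]
force: [-0.1, 0.8, 0.5]
opening: 0.0698
gripper_force: 0.7
```

```bash
python3 look.py 1.25 1
```

```text
18.225 tcp (np.float64(13.4), np.float64(0.4)) 0.0722 F 0.8 0.22 0.53
wrist 19900 rel (np.float64(-21.1), np.float64(-0.3)) yaw 0.013 tip deg [73.7] 0.731
side 825 rel (np.float64(-21.9), np.float64(-0.7)) yaw 0.021 tip deg [72.7] 0.692
```

>>> carry_out(
  rows=[
    [0,-0.0015,0,0,0,0],
    [0,-0.003,0,0,0,0],
    [0,-0.0045,0,0,0,0],
    [0,-0.006,0,0,0,0],
    [0,-0.0075,0,0,0,0],
    [0,-0.009,0,0,0,0],
    [0,-0.0105,0,0,0,0],
    [0,-0.012,0,0,0,0],
    [0,-0.0135,0,0,0,0],
    [0,-0.015,0,0,0,0],
    [0,-0.0165,0,0,0,0],
    [0,-0.018,0,0,0,0],
  ],
)

```text
t: 19.92
tool_pos: [0.5428, 0.0587, 0.0721]
orientation: [-3.133, 0.227, 0.0]
force: [-0.3, 1.3, 0.8]
opening: 0.0701
gripper_force: 0.5
```

```bash
python3 look.py 1.5 1
```

```text
19.925 tcp (np.float64(31.3), np.float64(0.4)) 0.0721 F 1.25 0.48 0.82
wrist 16496 rel (np.float64(-20.9), np.float64(-0.6)) yaw 0.018 tip deg [87.7] 0.669
side 161 rel (np.float64(20.3), np.float64(18.2)) yaw -0.238 tip deg [90.7] 0.114
```

>>> carry_out(
  rows=[
    [0,-0.001,0,0,0,0],
    [0,-0.002,0,0,0,0],
    [0,-0.003,0,0,0,0],
    [0,-0.004,0,0,0,0],
    [0,-0.005,0,0,0,0],
    [0,-0.006,0,0,0,0],
    [0,-0.007,0,0,0,0],
    [0,-0.008,0,0,0,0],
    [0,-0.009,0,0,0,0],
    [0,-0.01,0,0,0,0],
  ],
)

```text
t: 21.38
tool_pos: [0.5442, 0.0686, 0.0722]
orientation: [3.133, -0.227, 0.0]
force: [-0.0, 0.3, -0.6]
opening: 0.07
gripper_force: 0.0
```

```bash
python3 look.py 1.57 1
```

```text
21.375 tcp (np.float64(41.2), np.float64(0.3)) 0.0722 F 0.27 0.09 -0.64
wrist 15897 rel (np.float64(-21.3), np.float64(-0.4)) yaw 0.017 tip deg [90.4] 0.65
side 897 rel (np.float64(-23.8), np.float64(-1.2)) yaw 0.006 tip deg [91.2] 0.718
```

>>> carry_out(
  rows=[
    [0,-0.004,0,0,0,0],
    [0,-0.006,-0.005,0,0,0],
    [0,-0.006,-0.03,0,0,0],
    [0,-0.006,-0.07,0,0,0],
    [0,-0.006,-0.12,0,0,0],
    [0.0,-0.006,-0.17,0,0,0],
    [0,0.05,-0.18,0,0,0],
    [0,0.1,-0.18,0,0,0],
    [0,0.15,-0.18,0,0,0],
    [0,0.2,-0.18,0,0,0],
    [0,0.2,-0.18,0,0,0],
  ],
)

```text
t: 22.95
tool_pos: [0.5148, -0.1324, 0.2525]
orientation: [3.132, -0.234, 0.0]
force: [-0.1, 0.7, 0.1]
opening: 0.0702
gripper_force: 0.0
```

```bash
python3 look.py 1.57 1
python3 - <<'E'
import cv2,glob,os
import numpy as np
f=max(glob.glob("pics/side_*"),key=os.path.getmtime); g=f.replace("side","wrist")
s=cv2.resize(cv2.imread(f)[160:280,250:410],(400,300),interpolation=2); w=cv2.resize(cv2.imread(g)[0:320,0:400],(400,300))
cv2.imwrite("pics/v7.png",np.hstack([s,w]))
E
```

```text
22.95 tcp (np.float64(-161.8), np.float64(0.9)) 0.2525 F 0.65 0.15 0.11
wrist 5608 rel (np.float64(-17.2), np.float64(-0.4)) yaw 0.011 tip deg [89.7] 0.965
side 1033 rel (np.float64(-22.2), np.float64(-2.7)) yaw -0.001 tip deg [91.8] 0.84
```

View pics/v7.png

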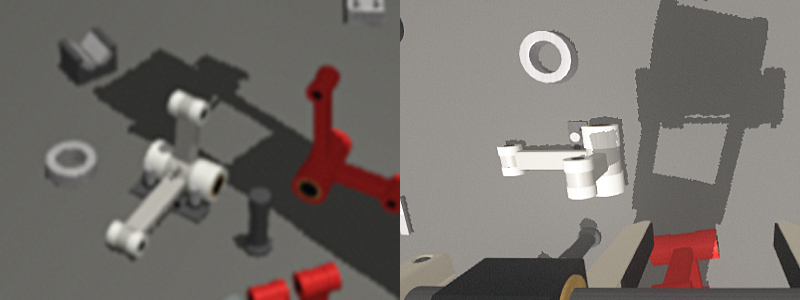

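>>> carry_out(
  rows=[
    [0,0,0,0,0,0],
    [0,0,0,0,0,0],
    [0,0,0,0,0,0],
    [0,0,0,0,0,0],
  ],
)

```text
t: 23.65
tool_pos: [0.5154, -0.1292, 0.2521]
orientation: [3.133, -0.226, -0.0]
force: [0.1, -0.6, 0.3]
opening: 0.0702
gripper_force: 0.0
```

```bash
python3 look.py 1.57 1
python3 - <<'E'
import cv2,glob,os
from fit import *
f=max(glob.glob("pics/wrist_*"),key=os.path.getmtime); o=cv2.imread(f)
u=np.array([np.cos(1.428),np.sin(1.428)])
for sh,c in ((0,(0,255,0)),):
  for y in (-.032,.032):
    ctr=np.array([.5387,.0277])+u*.006+y*np.array([-u[1],u[0]])
    P=np.array([[ctr[0]+.006*np.cos(t),ctr[1]+.006*np.sin(t),.035] for t in np.linspace(0,6.28,20)])
    cv2.polylines(o,[np.round(proj("wrist",P)*16).astype(np.int32)],True,c,1,shift=4)
cv2.imwrite("pics/v8.png",cv2.resize(o[110:230,90:250],(800,600),interpolation=0))
E
```

```text
23.65 tcp (np.float64(-158.6), np.float64(0.7)) 0.2521 F -0.56 -0.19 0.25
wrist 5504 rel (np.float64(-21.2), np.float64(-0.9)) yaw 0.017 tip deg [89.9] 0.952
side 1051 rel (np.float64(-22.1), np.float64(-1.5)) yaw -0.0 tip deg [91.2] 0.851
```

View pics/v8.png

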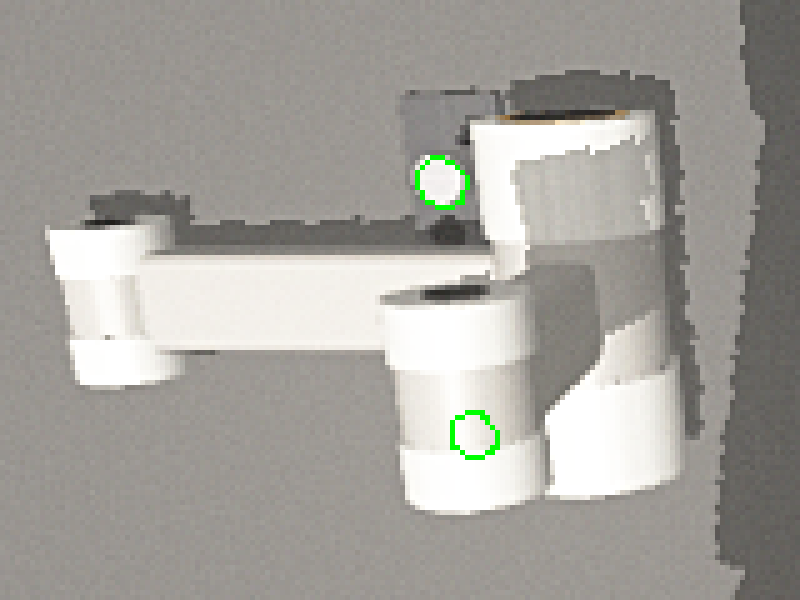

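The crank lies level. Once the arm had settled, the fits put the hub at −21 to −22 mm, yaw within 0.02 rad, and the modelled pin circle falls on the visible pin top at (441,182). I'm handing the job in.

```bash
python3 -c "
from plant import robot
print(robot.close_job())"
```

```text
the job is handed in; nothing more can be done
None
```

The job is handed in: the crank was seated standing, lowered gently, and by my last camera fits lies level on its long arm between the pins with its hub seated; no verdict came back.

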